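Weigh-check a forged hammer head and hold it up to the inspection camera

TASK

Check the weight of the forged hammer head lying in the pan of the beam scale: swing the arrest lever fully over so that the beam is released and sinks under the head, then swing the lever fully back so that the beam is arrested again. Then lift the head out of the pan and hold it up to the inspection camera, with the centre of its flat striking face on the camera's line of sight, 100 mm in front of the lens glass, square to the lens, and its eye (handle hole) still opening upward, not rolled. Finish while holding it there quite still in the gripper, with the lever left at arrest; do not bump the camera or disturb the stone, the tin and the brush.

Things in the scene. Friction and masses are not known exactly. Their poses are not given: they have to be found in the camera images.
- scale: Beam scale, fixed. Green base 140 (x) x 340 (y) x 30 mm; origin at the centre of its underside, z up. The steel beam (16 mm square, 290 long) runs along y; hinge 115 mm up between two cheeks 135 mm high. At y +120 mm the beam carries a brass pan, 144 mm across the rim, rim 4 mm above its flat floor (126 mm across); at y -125 a dark counterweight. Lever handle on the -x side.
- pan_floor (a point): Centre of the pan's inner floor while the beam is arrested (level); 128 mm above the table. Axes as the scale's. The point does not move with the beam; when released the pan sinks 12 mm.
- beam (a joint): Beam angle, rad: 0 level (upper stop), 0.10 pan fully down (lower stop); free but damped. With the lever at arrest a cam pin under the pan side holds it level; with the lever swung over the pin drops away and the head's weight takes the pan down. With the pan empty the counterweight keeps it at 0.
- lever (a joint): Arrest lever angle, rad: 0 arrested, 1.2 released (hard stops). The handle swings in the scale's y-z plane: at 0 it leans 0.6 rad from upright to the scale's -y (away from the pan), at 0.6 it is upright, at 1.2 it leans 0.6 rad to +y. Friction of about 1.5 to 2.5 N at the knob; stays where it is left. Starts between 0 and 0.12.
- lever_pivot (a point): Point on the lever's axis in the swing plane of the handle; fixed on the scale at x -130, y +60, z +89 mm; axes as the scale's; the lever's axis is the scale's x.
- lever_knob (a point): Centre of the black ball knob, 24 mm across, at the end of the 10 mm thick lever handle, 80 mm from lever_pivot; moves with the lever.
- head: Forged dark steel hammer head, 0.36 to 0.52 kg, 100 mm long, 28 wide, 28 high, lying in the pan. Origin at the centre of its underside, below its centre of mass. x points along it to the flat round striking face (28 mm across), the wedge peen is at -x; y is across the flat cheeks (28 mm apart, 40 long, at mid-length: grip here); z is along the eye (22 x 12 mm through hole), up as it lies.
- head_face (a point): Centre of the flat striking face, at x +50, y 0, z +14 mm of the head; axes as the head's.
- camera: Inspection camera on a stand, fixed: dark foot plate 130 x 130 mm, an aluminium post and a 56 mm square housing with a 46 mm black lens barrel. Origin on the table under the stand; z up; it looks towards its own -x, tipped 0.35 rad (20 degrees) down.
- lens (a point): Centre of the front glass of the lens, 300 mm above the table, 60 mm to -x of the camera's origin; axes as the camera body's (not tipped).
- view_point (a point): The point on the line of sight 100 mm in front of the lens glass (266 mm above the table) where the centre of the striking face has to be. Its x points back up the line of sight into the lens (0.35 rad above level), y level, z square to both and mostly up. The presented head's x and z have to lie along this x and z.
- whetstone: Grey stone block 180 x 60 x 30 mm, loose, to be left alone; origin at the centre of its underside.
- tin: Steel can 72 mm across, 85 mm high, loose, to be left alone; origin at the centre of its underside.
- brush: Hand brush, loose, lying on the table, to be left alone; origin at its underside.
Not all that is in view belongs to the job. There is more than one size of the head; the job needs the smallest.

How it is judged:
By the outcome, as a careful person would: the job done as asked, in the order asked, and still so for the second after the job is handed in, while the arm keeps its last pose, push and grip.
It also fails if it takes over 54 s, if anything falls off the work surface, if the arm or the gripper's body presses on something with over 40 N, if the wrist force passes 120 N, or if a joint passes its speed limit or range.

ROBOT

A 6-joint arm with a two-finger parallel gripper is mounted at the origin on the work surface. World frame = base frame: x ahead of the robot, y to its left, z up, the work surface at z = 0. Lengths are in m, angles in degrees, forces in N, time in s.
With the tool pointing down it reaches from about 0.25 to 0.725 m from the base axis. Payload 9.7 kg.
Tool frame: the origin (TCP) lies at the very end of the fingers, on their centre line; the grasp point (between the pads) lies grasp_offset behind it (grasp_offset is the distance from the TCP to the grasp point, in m); z points along the fingers, y is the line along which they close (so a half turn about z gives the same grasp; the last joint's range is limited). The gripper opens to 85 mm and grips with 20 to 120 N. Pads are 22 mm wide; open, the fingers measure 114 mm over their backs; the gripper's body (76 mm by 85 mm) begins 54 mm behind the grasp point. The pads swing forward as they close: fully open they stand 13 mm farther back than shut.
Start: joints at [74.485, 4.979, 10.078, 95.1, 0, 90], TCP at [0.147, 0.53, 0.231] pointing down, gripper open.
Joint ranges: [-179.16, 179.16], [-48.56, 103.87], [-65.8, 70.77], [-126.05, 130.52], [-82.76, 87.17], [-180, 180]. Speed limits (degrees/s): [127.2, 127.2, 147.25, 180, 180, 180].

INTERFACE

Orientations are given as [roll, pitch, yaw] about the fixed x, y, z axes, in that order (R = Rz(yaw) Ry(pitch) Rx(roll)).
In Python, from workcell import get_obs, camera, calibration, job_done, recognise, cut_out, mark_of, grasp_offset gives the robot as it stands.
- The arm moves only by the tool servo_tool, never from a script. Its argument "moves" is a list of rows, each a list of 3 entries, a list of its own where there are three numbers: the turn, a rotation vector about the tool's x, y, z in degrees, then the shift along the tool's x, y, z in m, then the opening in per cent of the stroke, from 0 (shut) to 100 (fully open). In form: [[[ax, ay, az], [x, y, z], claw], ...]. A call has 1 to 12 rows; each row shifts and turns the commanded pose from where the row before left it, along the tool's axes as they then stand; what a row does not reach is not made up. A row lasts 1/10 s, in which the tool goes at most 50 mm and 8.59 degrees, less where a joint would pass 70% of its speed; a pose out of reach is approached as far as the arm can. A call is refused whole if a number of a shift passes 0.05 or a number of a turn 8.59, either way. A call with a gripper value outside its range is refused whole. The fingers move at their own pace and stop on an object; "force" is the grip in N (left out, the last holds). Time passes only in rows, so rows that do not move let the fingers close. It gives the time, the measured TCP pose, the force, the opening and the grip force at its end, in the units of the state.
- get_obs(): the state, without advancing time (a new reading comes with each control period).
- camera(name): name is "scene" or "top" or "wrist"; returns (picture, depth): 480x640x3 uint8, red, green, blue; 480x640 float32, m along the optical axis (not along the pixel's ray), 0 where there is no reading.
- calibration(name): a dict with "camera_matrix" (3x3 intrinsics, pixels), "R" (3x3) and "t" (3): a world point X has camera coordinates R X + t. Camera axes: x right, y down, z forward; pixel columns grow to the right and rows downward; lengths in m; the calibration is good to about 2 mm. A picture is of the moment at which its call begins: read the wrist's pose just before it. calibration takes no time and is no camera call; for the wrist camera it gives the pose at the moment of the call.
- job_done(): hands the job in; it is judged then, once.
Trained networks look in the newest picture that a camera, given by its name, has taken for a name from the list of things; names that differ only in an ending like _2 or _b are one class to them, and where a whole thing is asked for, a point or a joint stands for the part that bears it (a point fixed in the world has none). Each returns a list of dicts, best first, with "score" (0 to 1); they miss things now and then, are a little off and sometimes report something else, mostly with a low value. They report only what shows in the picture. A call takes as long as a camera call. They do not tell look-alikes from the thing itself.
- recognise(name, camera): "xyz" ([x, y, z] in m, in the coordinates of the camera as it stood for that picture, good to about 4 mm: the middle of the surface that is visible of it).
- cut_out(name, camera): "mask" (480x640 bool, what is visible of it).
- mark_of(name, camera): "xyz" ([x, y, z] in m, in the coordinates of the camera as it stood for that picture, good to about 4 mm: a listed point, or the origin of a listed thing).
The state is a dict: "time": time; "q": joint angles; "qd": joint speeds; "joint_efforts": joint torques, N m; "ee_pos": TCP position; "tcp_rot": TCP orientation; "wrist_force": force on the tool from outside, world axes, zero at the start; "torque": the same for the moment, N m; "opening": finger opening in m; "grasp_force": force on a finger pad.
Only numpy, scipy, OpenCV 4.12 (cv2) and the standard library are available. Lean on these libraries where they do the work, as an engineer would, in place of code of your own. Each camera call takes 0.05 s, during which the arm holds its last target. There are 200 camera calls.

## Working session

There is one attempt and no reset: what is moved stays moved. The work goes in short steps, Python scripts to look and compute and a tool call to move; the robot and the scene stay as the last step left them, time stands still between calls to the robot, and variables do not carry over. Pictures are saved under pics/ and viewed, at most 10 in all, crops included, and the job is handed in when it is done.

Besides the shell and the picture viewer there is one more tool, called after ">>>" by a JSON object that holds its "name" and its "arguments". servo_tool: Moves the arm, as the interface text tells. Its arguments: {"type":"object","properties":{"moves":{"type":"array"},"force":{"type":"number"}},"required":["moves"]}

```bash
mkdir -p pics; ls
cat > h.py <<'E'
import numpy as np, cv2
from workcell import *
from scipy.spatial.transform import Rotation as Ro
def w(xyz,c,cal=None):
    k=cal or calibration(c); return np.array(k["R"]).T@(np.array(xyz)-np.array(k["t"]))
def px(X,c):
    k=calibration(c); p=np.array(k["camera_matrix"])@(np.array(k["R"])@np.array(X)+np.array(k["t"])); return p[:2]/p[2]
def cloud(c,d):
    k=calibration(c); v,u=np.mgrid[:480,:640]; K=np.array(k["camera_matrix"])
    P=np.stack([(u-K[0,2])/K[0,0]*d,(v-K[1,2])/K[1,1]*d,d],-1)
    return (P-np.array(k["t"]))@np.array(k["R"])
E
python3 - <<'E'
from h import *
np.set_printoptions(precision=4,suppress=True)
o=get_obs(); print({k:o[k] for k in("time","q","ee_pos","tcp_rot","opening","wrist_force")},grasp_offset)
for c in("scene","top"):
    p,d=camera(c); cv2.imwrite(f"pics/{c}0.png",p[...,::-1])
    for n in("head","head_face","lever_knob","lever_pivot","pan_floor","lens","view_point","scale","camera","tin","whetstone","brush"):
        print(c,n,[(round(r["score"],2),w(r["xyz"],c),px(w(r["xyz"],c),c).astype(int)) for r in mark_of(n,c)[:4]])
E
```

```text
pics
{'time': 0.0, 'q': array([74.4828,  5.0106, 10.0351, 95.099 ,  0.0023, 89.9997]), 'ee_pos': array([0.1471, 0.5297, 0.2306]), 'tcp_rot': array([-179.9255,   -0.0023,  164.4831]), 'opening': 0.08535189297348988, 'wrist_force': array([ 0.4871, -0.5429,  0.0963])} 0.0187
scene head [(0.87, array([ 0.3394, -0.2269, -0.0002]), array([259, 210])), (0.85, array([ 0.5778, -0.0115,  0.1269]), array([262, 252])), (0.72, array([0.8071, 0.0565, 0.0003]), array([221, 365])), (0.38, array([ 0.7851, -0.1243,  0.0014]), array([169, 321]))]
scene head_face [(0.66, array([0.8755, 0.0673, 0.0183]), array([202, 384])), (0.58, array([ 0.4069, -0.2379,  0.0175]), array([239, 215]))]
scene lever_knob [(0.79, array([ 0.4642, -0.1246,  0.1643]), array([256, 197])), (0.24, array([ 0.5444,  0.3948, -0.001 ]), array([419, 363]))]
scene lever_pivot []
scene pan_floor [(0.59, array([ 0.5798, -0.0068,  0.131 ]), array([263, 252]))]
scene lens [(0.96, array([0.5398, 0.3327, 0.2989]), array([413, 247]))]
scene view_point []
scene scale [(0.57, array([ 0.596 , -0.1212,  0.001 ]), array([225, 276])), (0.56, array(
[... 1044 characters left out ...]
17]), array([417, 295]))]
top lever_pivot [(0.76, array([ 0.4557, -0.0911,  0.0861]), array([394, 301]))]
top pan_floor [(0.79, array([ 0.5792, -0.0035,  0.1264]), array([352, 240]))]
top lens [(0.66, array([0.5387, 0.3337, 0.3003]), array([170, 251]))]
top view_point []
top scale [(0.96, array([ 0.5964, -0.1242, -0.0018]), array([400, 241]))]
top camera [(0.78, array([ 0.5406,  0.3925, -0.0001]), array([171, 269])), (0.75, array([ 0.4534, -0.092 ,  0.0847]), array([394, 302]))]
top tin [(0.9, array([ 0.781 , -0.123 ,  0.0023]), array([397, 161]))]
top whetstone [(0.84, array([0.3525, 0.1841, 0.0003]), array([265, 352]))]
top brush [(0.56, array([0.7349, 0.1789, 0.0018]), array([266, 183]))]
```

View pics/scene0.png

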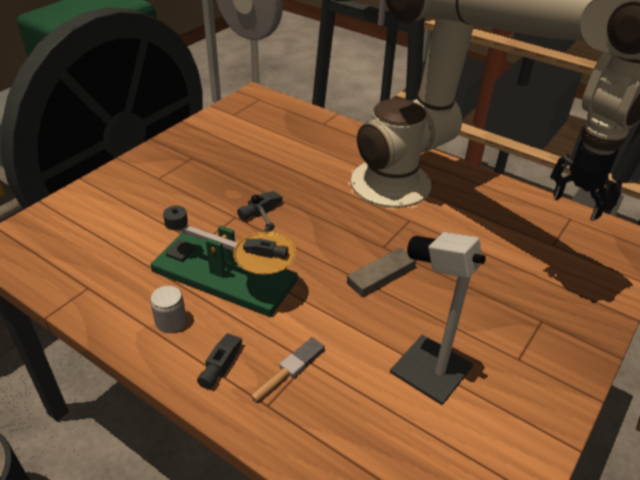

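View pics/top0.png

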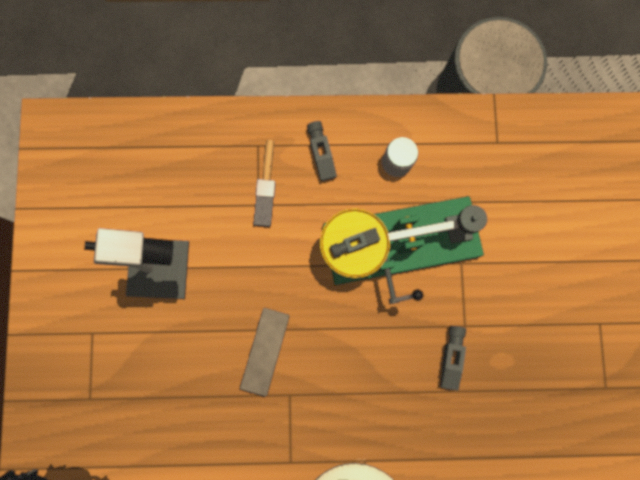

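The candidates for the head, as top-view pixels, are the one in the yellow pan (355,243) and two larger loose ones on the table, at (453,358) and (321,152). By the description it's the one in the pan. In the scene view the knob is at (265,228) and the lens at (415,247). Next I refine the poses from depth.

Run:
```python
from h import *
np.set_printoptions(precision=4,suppress=True)
o=get_obs(); print(o["time"])
A=[]
for c in("top","scene"):
    p,d=camera(c); P=cloud(c,d); hsv=cv2.cvtColor(p,cv2.COLOR_RGB2HSV)
    if c=="top": cv2.imwrite("pics/crop.png",cv2.resize(p[190:330,300:500,::-1],(800,560),interpolation=cv2.INTER_CUBIC))
    x,y,z=P[...,0],P[...,1],P[...,2]
    def rect(m,n):
        q=P[m&(d>0)]
        if len(q)<8: print(c,n,len(q));return
        r=cv2.minAreaRect((q[:,:2]*1000).astype(np.float32)); print(c,n,len(q),r,"zmed",np.median(q[:,2]),"max",q[:,2].max())
    near=lambda X,Y,r:np.hypot(x-X,y-Y)<r
    rect(near(.576,-.01,.068)&(z>.138)&(hsv[...,1]<120)&(hsv[...,2]<110),"head")
    rect(near(.576,-.01,.055)&(z>.150),"headtop")
    rect(near(.579,-.005,.085)&(z>.12)&(z<.136)&(hsv[...,1]>120),"pan")
    rect(near(.463,-.125,.03)&(z>.14),"knob")
    rect(near(.596,-.123,.25)&(z>.022)&(z<.036),"base")
    rect(near(.6,-.123,.2)&(z>.1)&(hsv[...,1]<60)&(hsv[...,2]>130),"beam")
    rect(near(.543,.393,.11)&(z>.005)&(z<.02),"foot")
    rect(near(.543,.38,.13)&(z>.25)&(hsv[...,2]>110),"housing")
    rect(near(.543,.33,.1)&(z>.25)&(hsv[...,2]<60),"barrel")
    for n in ("head","lever_knob"):
        for r in cut_out(n,c)[:3]:
            q=P[r["mask"]&(d>0)]
            if len(q) and np.hypot(*(np.median(q[:,:2],0)-[.55,-.05]))<.14: rect(r["mask"]&(z>.13),"cut "+n)
    if c=="top":
        i=near(.576,-.01,.1)&(z>.1)
```

```text
1.3
top head 422 ((570.7249755859375, -5.467304229736328), (25.86105728149414, 96.82726287841797), 21.356428146362305) zmed 0.15146584226037407 max 0.16179332138201655
top headtop 405 ((572.0913696289062, -5.002490997314453), (28.483009338378906, 96.41107177734375), 20.83038902282715) zmed 0.15343710336436364 max 0.16179332138201655
top pan 3061 ((574.8997802734375, -8.323348999023438), (140.33798217773438, 142.251220703125), 88.79134368896484) zmed 0.12685428429678933 max 0.13598496451942674
top knob 130 ((462.7361145019531, -124.53523254394531), (24.603546142578125, 21.640777587890625), 85.24637603759766) zmed 0.16648924648497146 max 0.17408436837454638
top base 4610 ((599.3230590820312, -109.18621826171875), (453.92193603515625, 321.6053161621094), 62.17107391357422) zmed 0.028665111324788085 max 0.03596968222112205
top beam 496 ((600.3135986328125, -148.0194091796875), (18.4254150390625, 140.02645874023438), 9.775835037231445) zmed 0.12163557062061905 max 0.13066506081887955
top foot 2220 ((538.5206909179688, 394.921875), (203.97836303710938, 211.1605224609375), 23.69799995422363
[... 1694 characters left out ...]
77327231774 max 0.13790908882783404
scene foot 2846 ((543.3359985351562, 389.92572021484375), (211.6012420654297, 202.1608428955078), 86.99473571777344) zmed 0.012120524167713195 max 0.019908984025106557
scene housing 773 ((544.8592529296875, 405.80389404296875), (121.89368438720703, 58.35197067260742), 87.189453125) zmed 0.3582777873413362 max 0.372275882900536
scene barrel 486 ((550.395263671875, 354.300537109375), (55.006587982177734, 30.344043731689453), 80.32975769042969) zmed 0.3197442136621104 max 0.3382300990297316
scene cut head 624 ((569.3585815429688, -8.147701263427734), (54.713714599609375, 101.19552612304688), 25.697362899780273) zmed 0.15077000216475053 max 0.16233700261935852
```

View pics/crop.png

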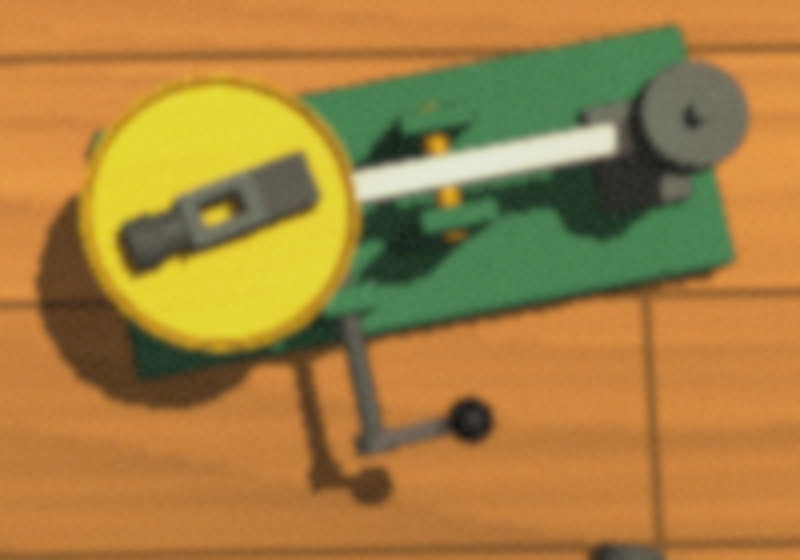

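>>> {"name": "servo_tool", "arguments": {"moves": [[[0, 0, 0], [-0.015, -0.017, 0], 60], [[0, 0, 0], [-0.03, -0.034, 0], 60], [[0, 0, 0], [-0.03, -0.034, 0], 60], [[0, 0, 0], [-0.03, -0.034, 0], 60], [[0, 0, 0], [-0.03, -0.034, 0], 60], [[0, 0, 0], [-0.03, -0.034, 0], 60], [[0, 0, 0], [-0.03, -0.034, 0], 60], [[0, 0, 0], [-0.03, -0.034, 0], 60], [[0, 0, 0], [-0.03, -0.034, 0], 60], [[0, 0, 0], [-0.03, -0.034, 0], 60], [[0, 0, 0], [-0.03, -0.034, 0], 60], [[0, 0, 0], [-0.03, -0.034, 0], 60]]}}

```text
time: 2.8
ee_pos: [0.3754, 0.0591, 0.2316]
tcp_rot: [180.0, 0.1, 164.5]
wrist_force: [0.6, 0.8, 0.3]
opening: 0.0513
grasp_force: 0.0
```

```bash
cat >> h.py <<'E'
def go(pos,rot):
    "shift (tool axes) and turn to reach pos, rot(Rotation)"
    o=get_obs(); T=Ro.from_euler("xyz",o["tcp_rot"],degrees=True)
    print("t",o["time"],"q",np.round(o["q"],1),"pos",np.round(o["ee_pos"],4),"rpy",np.round(o["tcp_rot"],2),"F",np.round(o["wrist_force"],1),"open",round(o["opening"],4),"grip",round(o["grasp_force"],1))
    print("shift now",np.round(T.inv().apply(np.array(pos)-o["ee_pos"]),4),"turn",np.round((T.inv()*rot).as_rotvec(degrees=True),2),"shift after turn",np.round(rot.inv().apply(np.array(pos)-o["ee_pos"]),4))
def down(yaw): return Ro.from_euler("xyz",[180,0,yaw],degrees=True)
E
python3 -c "
from h import *
go([.464,-.1245,.2],down(189))"
```

```text
t 2.8 q [  8.9 -18.1 -10.8  97.2   0.   24.5] pos [0.3754 0.0591 0.2316] rpy [1.7997e+02 6.0000e-02 1.6448e+02] F [0.6 0.8 0.3] open 0.0513 grip 0.0
shift now [-0.1345 -0.1532  0.0317] turn [ 2.000e-02  7.000e-02 -2.452e+01] shift after turn [-0.0588 -0.1952  0.0316]
```

>>> {"name": "servo_tool", "arguments": {"moves": [[[0, 0, -6.1], [0, 0, 0], 60], [[0, 0, -6.1], [0, 0, 0], 60], [[0, 0, -6.1], [0, 0, 0], 60], [[0, 0, -6.2], [0, 0, 0], 60], [[0, 0, 0], [-0.013, -0.043, 0], 60], [[0, 0, 0], [-0.013, -0.043, 0], 60], [[0, 0, 0], [-0.013, -0.043, 0], 60], [[0, 0, 0], [-0.013, -0.043, 0], 60], [[0, 0, 0], [-0.007, -0.023, 0], 60], [[0, 0, 0], [0, 0, 0], 60]]}}

```text
time: 3.8
ee_pos: [0.4644, -0.1249, 0.2304]
tcp_rot: [180.0, -0.1, -171.2]
wrist_force: [-0.5, 0.8, -0.6]
opening: 0.0512
grasp_force: 0.0
```

Run:
```python
from h import *
np.set_printoptions(precision=4,suppress=True)
p,d=camera("wrist"); cv2.imwrite("pics/wk.png",p[...,::-1])
for n in("lever_knob","lever_pivot"): print(n,[(round(r["score"],2),w(r["xyz"],"wrist"),px(w(r["xyz"],"wrist"),"wrist").astype(int)) for r in mark_of(n,"wrist")[:3]])
P=cloud("wrist",d); z=P[...,2]
q=P[(d>0)&(np.hypot(P[...,0]-.464,P[...,1]+.125)<.03)&(z>.15)&(z<.18)]
# sphere fit
q=q[q[:,2]>.155]; A=np.c_[2*q,np.ones(len(q))]; s=np.linalg.lstsq(A,(q**2).sum(1),rcond=None)[0]
print(len(q),s[:3],np.sqrt(s[3]+s[:3]@s[:3]),q.max(0),q.min(0))
go([.464,-.1245,.143],down(189))
```

```text
lever_knob [(0.91, array([ 0.4663, -0.1214,  0.1604]), array([317, 252]))]
lever_pivot [(0.94, array([ 0.4604, -0.0811,  0.0875]), array([365, 220]))]
1130 [ 0.4649 -0.1231  0.161 ] 0.01161219364041172 [ 0.4753 -0.1113  0.1738] [ 0.4529 -0.1348  0.1564]
t 3.95 q [-14.8  -4.7   0.4  95.1   0.  -23.7] pos [ 0.4634 -0.1221  0.2313] rpy [ 179.98   -0.01 -171.03] F [ 0.4 -0.2 -0.3] open 0.0509 grip 0.0
shift now [-0.0002 -0.0025  0.0883] turn [ 0.02 -0.01 -0.03] shift after turn [-0.0002 -0.0025  0.0883]
```

View pics/wk.png

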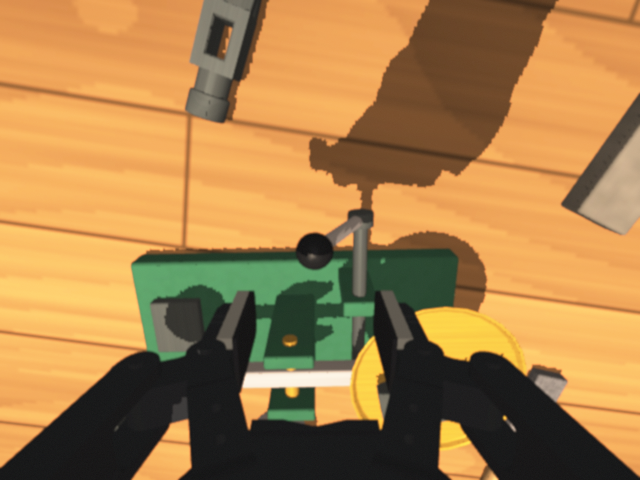

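The wrist view shows the knob at (314,250), laterally between the fingers, and the pivot at about (362,217). That agrees with the measured knob position of (0.465, -0.123, 0.161). I descend around it.

>>> {"name": "servo_tool", "arguments": {"moves": [[[0, 0, 0], [0, 0, 0.03], 60], [[0, 0, 0], [0, 0, 0.03], 60], [[0, 0, 0], [0, 0, 0.028], 60], [[0, 0, 0], [0, 0, 0], 60], [[0, 0, 0], [0, 0.012, 0], 60], [[0, 0, 0], [0, 0.012, 0], 60], [[0, 0, 0], [0, 0.012, 0], 60], [[0, 0, 0], [0, 0.012, 0], 60], [[0, 0, 0], [0, 0.012, 0], 60], [[0, 0, 0], [0, 0.012, 0], 60], [[0, 0, 0], [0, 0, 0], 60]]}}

```text
time: 5.05
ee_pos: [0.4521, -0.0498, 0.1432]
tcp_rot: [180.0, -0.0, -170.9]
wrist_force: [0.7, 0.1, -0.6]
opening: 0.0512
grasp_force: 0.0
```

>>> {"name": "servo_tool", "arguments": {"moves": [[[0, 0, 0], [0, 0.01, 0], 60], [[0, 0, 0], [0, 0.008, 0], 60], [[0, 0, 0], [0, 0.004, 0], 60], [[0, 0, 0], [0, 0.002, 0], 60], [[0, 0, 0], [0, 0, 0], 60]]}}

```text
time: 5.55
ee_pos: [0.4489, -0.0293, 0.1431]
tcp_rot: [-179.7, -0.0, -171.1]
wrist_force: [3.5, -12.5, -2.5]
opening: 0.0512
grasp_force: 6.4
```

Run:
```python
from h import *
np.set_printoptions(precision=4,suppress=True)
def s():
    for c in("top","scene"):
        p,d=camera(c); 
        if c=="scene": cv2.imwrite("pics/rel.png",cv2.resize(p[150:330,130:370,::-1],(800,600),interpolation=cv2.INTER_CUBIC))
        for n in("lever_knob","head","beam"): print(c,n,[(round(r["score"],2),w(r["xyz"],c)) for r in mark_of(n,c)[:3]])
        P=cloud(c,d); q=P[np.hypot(P[...,0]-.579,P[...,1]+.005)<.05]; print(np.percentile(q[:,2],[10,25,50,75]))
s(); go([.464,-.1245,.143],down(189))
```

```text
top lever_knob []
top head [(0.93, array([ 0.3356, -0.2233, -0.0013])), (0.85, array([ 0.8039,  0.0514, -0.0039])), (0.66, array([ 0.5704, -0.0094,  0.1163]))]Traceback (most recent call last):
  File "<stdin>", line 9, in <module>
  File "<stdin>", line 7, in s
ValueError: it knows: brush, camera, head, head_face, lens, lever_knob, lever_pivot, pan_floor, scale, tin, view_point, whetstone
```

>>> {"name": "servo_tool", "arguments": {"moves": [[[0, 0, 0], [0, 0.002, 0], 60], [[0, 0, 0], [0, 0, 0], 60]]}}

```text
time: 5.9
ee_pos: [0.4489, -0.0288, 0.1431]
tcp_rot: [-179.6, -0.0, -171.2]
wrist_force: [4.0, -22.2, -3.8]
opening: 0.0512
grasp_force: 11.1
```

Run:
```python
from h import *
np.set_printoptions(precision=4,suppress=True)
for c in("top","scene"):
    p,d=camera(c)
    if c=="scene": cv2.imwrite("pics/rel.png",cv2.resize(p[150:330,130:370,::-1],(800,600),interpolation=cv2.INTER_CUBIC))
    for n in("lever_knob","head"): print(c,n,[(round(r["score"],2),w(r["xyz"],c)) for r in mark_of(n,c)[:3]])
go([.464,-.1245,.143],down(189))
```

```text
top lever_knob []
top head [(0.87, array([ 0.807 ,  0.0519, -0.0026])), (0.81, array([ 0.5722, -0.011 ,  0.1169])), (0.79, array([ 0.3367, -0.2272, -0.0038]))]
scene lever_knob [(0.61, array([ 0.4534, -0.0433,  0.1537]))]
scene head [(0.8, array([ 0.5756, -0.0121,  0.1153])), (0.77, array([0.8052, 0.0555, 0.0027])), (0.57, array([ 0.3376, -0.2266,  0.0019]))]
t 6.2 q [ -3.4  -9.7 -13.9  85.8  -0.4 -12.2] pos [ 0.4489 -0.0288  0.1431] rpy [-179.58   -0.02 -171.17] F [  3.9 -21.7  -3.8] open 0.0516 grip 10.9
shift now [-0.0002 -0.0968  0.0008] turn [-0.42 -0.02 -0.17] shift after turn [ 0.0001 -0.0968  0.0001]
```

View pics/rel.png

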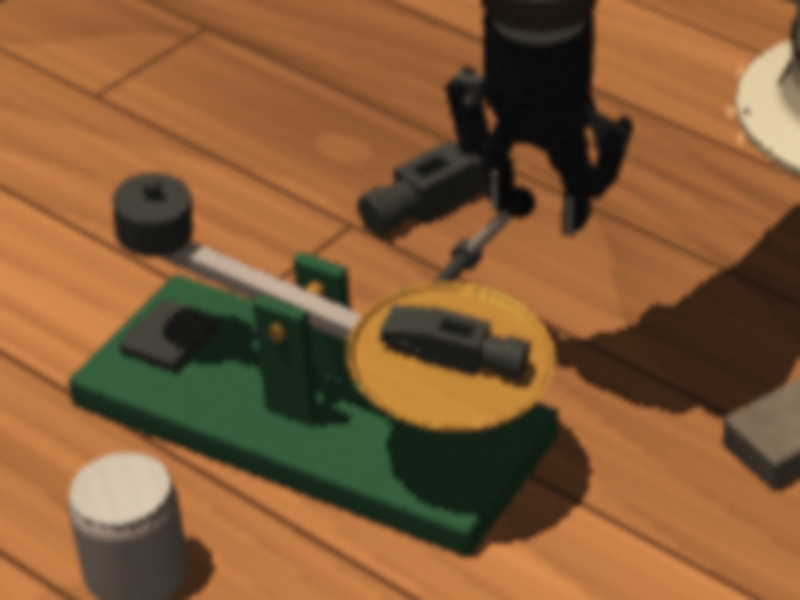

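The crop shows the lever over at (520,200) and leaning to the pan side. The beam is tilted with the pan down at (450,350), and the force builds with no motion, so it is at the stop. Now I swing it back.

>>> {"name": "servo_tool", "arguments": {"moves": [[[0, 0, 0], [0, -0.012, 0], 60], [[0, 0, 0], [0, -0.012, 0], 60], [[0, 0, 0], [0, -0.012, 0], 60], [[0, 0, 0], [0, -0.012, 0], 60], [[0, 0, 0], [0, -0.01, 0], 60], [[0, 0, 0], [0, -0.01, 0], 60], [[0, 0, 0], [0, -0.01, 0], 60], [[0, 0, 0], [0, -0.01, 0], 60], [[0, 0, 0], [0, -0.008, 0], 60], [[0, 0, 0], [0, -0.004, 0], 60], [[0, 0, 0], [0, 0, 0], 60]]}}

```text
time: 7.3
ee_pos: [0.4639, -0.1252, 0.143]
tcp_rot: [-180.0, -0.0, -171.1]
wrist_force: [-0.7, 0.8, -0.7]
opening: 0.0511
grasp_force: 0.0
```

>>> {"name": "servo_tool", "arguments": {"moves": [[[0, 0, 0], [0, -0.004, 0], 60], [[0, 0, 0], [0, -0.003, 0], 60], [[0, 0, 0], [0, -0.003, 0], 60], [[0, 0, 0], [0, 0, 0], 60]]}}

```text
time: 7.7
ee_pos: [0.4657, -0.1347, 0.1433]
tcp_rot: [-180.0, 0.0, -171.0]
wrist_force: [-1.0, 0.9, -0.1]
opening: 0.0514
grasp_force: 0.1
```

>>> {"name": "servo_tool", "arguments": {"moves": [[[0, 0, 0], [0, -0.002, 0], 60], [[0, 0, 0], [0, -0.002, 0], 60], [[0, 0, 0], [0, -0.002, 0], 60], [[0, 0, 0], [0, 0, 0], 60]]}}

```text
time: 8.1
ee_pos: [0.4666, -0.1406, 0.1433]
tcp_rot: [-180.0, -0.0, -171.0]
wrist_force: [-0.0, 0.6, 0.7]
opening: 0.0512
grasp_force: 0.0
```

Run:
```python
from h import *
np.set_printoptions(precision=4,suppress=True)
for c in("top","scene","wrist"):
    p,d=camera(c)
    if c=="scene": cv2.imwrite("pics/back.png",cv2.resize(p[150:330,130:370,::-1],(800,600),interpolation=cv2.INTER_CUBIC))
    for n in("lever_knob","head"): print(c,n,[(round(r["score"],2),w(r["xyz"],c)) for r in mark_of(n,c)[:3]])
```

```text
top lever_knob []
top head [(0.84, array([ 0.5709, -0.0106,  0.1314])), (0.73, array([0.5418, 0.3949, 0.0021])), (0.59, array([ 0.8039,  0.0495, -0.0037]))]
scene lever_knob [(0.68, array([ 0.4658, -0.128 ,  0.1577]))]
scene head [(0.93, array([ 0.5751, -0.0102,  0.1216])), (0.82, array([ 0.34  , -0.2257,  0.0003])), (0.57, array([0.808 , 0.0558, 0.0005]))]
wrist lever_knob [(0.83, array([ 0.4697, -0.1267,  0.1584]))]
wrist head [(0.87, array([ 0.3397, -0.2306,  0.0024]))]
```

View pics/back.png

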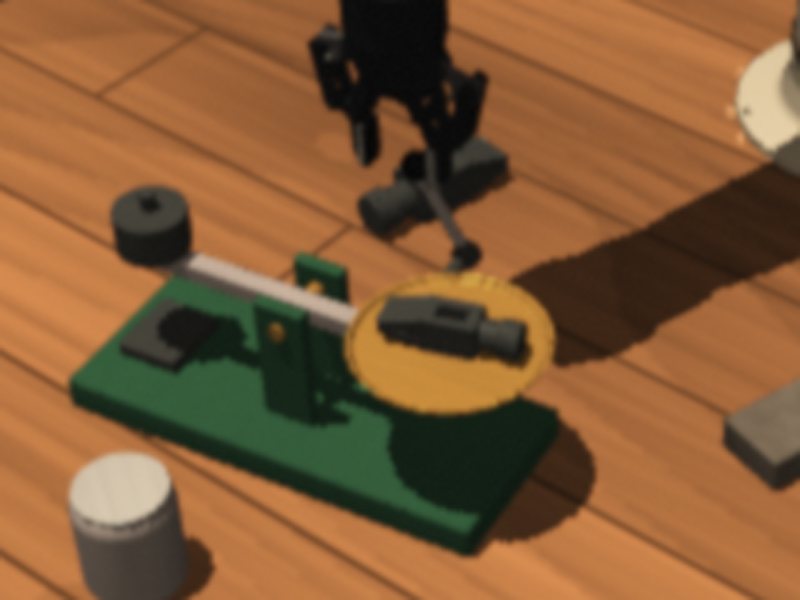

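The crop shows the lever back at (415,165) and the beam raised again, but I haven't felt the stop yet. I push on until the force rises.

>>> {"name": "servo_tool", "arguments": {"moves": [[[0, 0, 0], [0, -0.002, 0], 60], [[0, 0, 0], [0, -0.002, 0], 60], [[0, 0, 0], [0, 0, 0], 60]]}}

```text
time: 8.85
ee_pos: [0.4672, -0.1445, 0.1433]
tcp_rot: [-180.0, 0.0, -171.0]
wrist_force: [0.3, 0.3, 0.1]
opening: 0.0511
grasp_force: 0.0
```

>>> {"name": "servo_tool", "arguments": {"moves": [[[0, 0, 0], [0, -0.002, 0], 60], [[0, 0, 0], [0, -0.002, 0], 60], [[0, 0, 0], [0, -0.001, 0], 60]]}}

```text
time: 9.15
ee_pos: [0.4676, -0.1472, 0.1431]
tcp_rot: [179.7, 0.0, -170.9]
wrist_force: [-1.4, 15.4, 3.0]
opening: 0.0513
grasp_force: 8.4
```

>>> {"name": "servo_tool", "arguments": {"moves": [[[0, 0, 0], [0, -0.001, 0], 60], [[0, 0, 0], [0, 0, 0], 60], [[0, 0, 0], [0, 0.008, 0], 60], [[0, 0, 0], [0, 0.007, 0], 60], [[0, 0, 0], [0, 0, -0.03], 60], [[0, 0, 0], [0, 0, -0.045], 60], [[0, 0, 0], [0, 0, -0.045], 60], [[0, 0, 0], [0, 0, 0], 60]]}}

```text
time: 9.95
ee_pos: [0.4671, -0.1358, 0.2695]
tcp_rot: [-179.8, 0.4, -171.0]
wrist_force: [-0.9, 0.2, -0.8]
opening: 0.0514
grasp_force: 0.0
```

```bash
python3 -c "
from h import *
go([.52,-.009,.26],down(110))"
```

```text
t 9.95 q [-16.2  -3.2   6.1  98.8  -0.  -25.2] pos [ 0.4671 -0.1358  0.2695] rpy [-179.76    0.45 -171.02] F [-0.9  0.2 -0.8] open 0.0514 grip 0.0
shift now [-0.072   0.117   0.0095] turn [ 0.1   0.54 78.98] shift after turn [0.101  0.0931 0.0095]
```

>>> {"name": "servo_tool", "arguments": {"moves": [[[0, 0, 7.9], [0, 0, 0], 60], [[0, 0, 7.9], [0, 0, 0], 60], [[0, 0, 7.9], [0, 0, 0], 60], [[0, 0, 7.9], [0, 0, 0], 60], [[0, 0, 7.9], [0, 0, 0], 60], [[0, 0, 7.9], [0, 0, 0], 60], [[0, 0, 7.9], [0, 0, 0], 60], [[0, 0, 7.9], [0, 0, 0], 60], [[0, 0, 7.9], [0, 0, 0], 60], [[0, 0, 7.9], [0, 0, 0], 60]]}}

```text
time: 10.95
ee_pos: [0.4657, -0.1354, 0.2631]
tcp_rot: [-180.0, 0.0, 109.7]
wrist_force: [0.2, 0.6, -1.1]
opening: 0.0515
grasp_force: 0.0
```

```bash
python3 -c "
from h import *
go([.572,-.008,.25],down(110))"
```

```text
t 10.95 q [-16.2  -3.1   5.5  98.6  -0.   54.2] pos [ 0.4657 -0.1354  0.2631] rpy [-1.7999e+02  3.0000e-02  1.0965e+02] F [ 0.2  0.6 -1.1] open 0.0515 grip 0.0
shift now [0.0842 0.1429 0.013 ] turn [-0.01  0.03 -0.35] shift after turn [0.0834 0.1434 0.0131]
```

>>> {"name": "servo_tool", "arguments": {"moves": [[[0, 0, 0], [0.02, 0.034, 0.003], 60], [[0, 0, 0], [0.022, 0.037, 0.003], 60], [[0, 0, 0], [0.022, 0.037, 0.003], 60], [[0, 0, 0], [0.02, 0.035, 0.004], 60], [[0, 0, 0], [0, 0, 0], 60]]}}

```text
time: 11.45
ee_pos: [0.5732, -0.0043, 0.248]
tcp_rot: [-179.9, -0.1, 110.2]
wrist_force: [-0.4, -0.4, -0.9]
opening: 0.0511
grasp_force: 0.0
```

Run:
```python
from h import *
np.set_printoptions(precision=4,suppress=True)
c="wrist"; cal=calibration(c); p,d=camera(c); cv2.imwrite("pics/wh.png",p[...,::-1])
for n in("head","head_face","pan_floor","lever_knob"): print(n,[(round(r["score"],2),w(r["xyz"],c,cal)) for r in mark_of(n,c)[:3]])
P=cloud(c,d); hsv=cv2.cvtColor(p,cv2.COLOR_RGB2HSV)
m=(np.hypot(P[...,0]-.572,P[...,1]+.008)<.065)&(P[...,2]>.145)&(P[...,2]<.165)&(d>0)
q=P[m]; print(len(q),cv2.minAreaRect((q[:,:2]*1000).astype(np.float32)),np.percentile(q[:,2],[10,50,90]))
m=(np.hypot(P[...,0]-.572,P[...,1]+.008)<.065)&(P[...,2]>.153)&(P[...,2]<.165)&(d>0)
q=P[m]; print(len(q),cv2.minAreaRect((q[:,:2]*1000).astype(np.float32)))
go([.572,-.008,.134],down(110))
```

```text
head [(0.95, array([0.8092, 0.0539, 0.0026])), (0.59, array([ 0.5777, -0.0124,  0.1252])), (0.56, array([ 0.339 , -0.2287, -0.0007]))]
head_face [(0.87, array([ 0.4077, -0.2393,  0.0177])), (0.66, array([0.5567, 0.0403, 0.1408]))]
pan_floor [(0.76, array([ 0.5806, -0.006 ,  0.1218]))]
lever_knob [(0.8, array([ 0.4685, -0.1349,  0.1545])), (0.71, array([ 0.5787, -0.0065,  0.1236]))]
4860 ((573.5353393554688, -10.392547607421875), (28.023771286010742, 101.0850830078125), 20.48539924621582) [0.1507 0.1561 0.1585]
3735 ((571.769287109375, -5.665397644042969), (28.023771286010742, 90.72974395751953), 20.48539924621582)
t 11.7 q [-0.8  8.4 16.  97.6 -0.  69.2] pos [ 0.571  -0.0083  0.2507] rpy [179.98   0.03 109.93] F [ 0.6  0.4 -0. ] open 0.0515 grip 0.0
shift now [-0.      0.001   0.1167] turn [ 0.02  0.03 -0.07] shift after turn [-0.0001  0.001   0.1167]
```

View pics/wh.png

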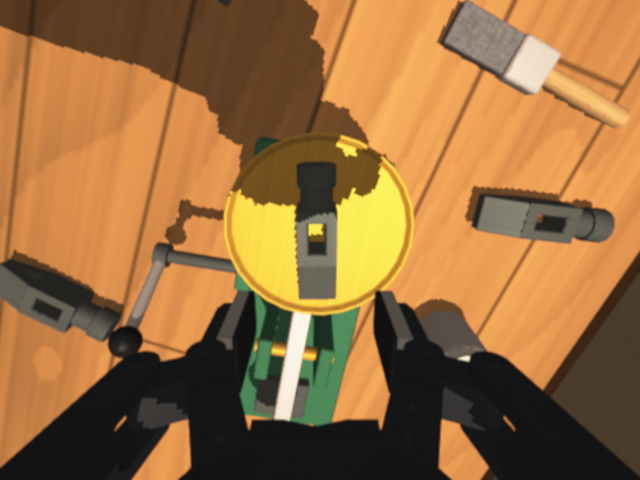

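The wrist view shows the head in the pan with its eye at (317,237) and its striking face at (316,172). It lies along tool x between the fingers, and the lever is at arrest at (125,342). I descend and grip.

>>> {"name": "servo_tool", "arguments": {"moves": [[[0, 0, 0], [-0.0025, 0.0015, 0.03], 60], [[0, 0, 0], [0, 0, 0.04], 60], [[0, 0, 0], [0, 0, 0.03], 60], [[0, 0, 0], [0, 0, 0.015], 60], [[0, 0, 0], [0, 0, 0.004], 60], [[0, 0, 0], [0, 0, 0], 60]], "force": 60}}

```text
time: 12.3
ee_pos: [0.5738, -0.0098, 0.1322]
tcp_rot: [180.0, 0.0, 109.9]
wrist_force: [0.6, -0.4, 0.9]
opening: 0.0513
grasp_force: 0.0
```

```bash
python3 -c "
from h import *
go([.5735,-.01,.131],down(110.4))"
```

```text
t 12.3 q [-1.   7.3  1.7 84.3 -0.  69.1] pos [ 0.5738 -0.0098  0.1322] rpy [1.7995e+02 2.0000e-02 1.0995e+02] F [ 0.6 -0.4  0.9] open 0.0513 grip 0.0
shift now [-0.0001 -0.0003  0.0012] turn [ 0.05  0.02 -0.45] shift after turn [-0.0001 -0.0003  0.0012]
```

>>> {"name": "servo_tool", "arguments": {"moves": [[[0, 0, -0.5], [0, 0, 0.001], 40], [[0, 0, 0], [0, 0, 0], 30], [[0, 0, 0], [0, 0, 0], 15], [[0, 0, 0], [0, 0, 0], 15], [[0, 0, 0], [0, 0, 0], 15], [[0, 0, 0], [0, 0, 0], 15], [[0, 0, 0], [0, 0, 0], 15]], "force": 70}}

```text
time: 13.0
ee_pos: [0.5746, -0.0094, 0.132]
tcp_rot: [179.8, 0.1, 110.5]
wrist_force: [1.0, -0.6, 6.3]
opening: 0.0266
grasp_force: 70.2
```

>>> {"name": "servo_tool", "arguments": {"moves": [[[0, 0, 0], [0, 0, -0.005], 15], [[0, 0, 0], [0, 0, -0.015], 15], [[0, 0, 0], [0, 0, -0.03], 15], [[0, 0, 0], [0, 0, -0.04], 15], [[0, 0, 0], [0, 0, -0.04], 15], [[0, 0, 0], [0, 0, -0.02], 15], [[0, 0, 0], [0, 0, 0], 15]]}}

```text
time: 13.7
ee_pos: [0.5744, -0.0093, 0.2842]
tcp_rot: [179.7, 0.1, 110.5]
wrist_force: [-0.1, -0.4, -4.1]
opening: 0.0269
grasp_force: 70.0
```

```bash
cat >> h.py <<'E'
yawc=np.radians(87.0)
def view_frame(lens=np.array([.539,.333,.2995])):
    ax=np.array([np.cos(yawc)*np.cos(.35),np.sin(yawc)*np.cos(.35),np.sin(.35)])
    ay=np.array([-np.sin(yawc),np.cos(yawc),0]); az=np.cross(ax,ay)
    return lens-.1*ax, np.c_[ax,ay,az]
def tool_target(dface,off=Ro.identity()):
    "dface: face centre in tool axes rel. TCP; head axes in tool: x=x,y=-y,z=-z, times off"
    v,R=view_frame(); H=Ro.from_matrix(R); Th=Ro.from_euler("x",180,degrees=True)
    T=H*(off*Th).inv() ; return v-T.apply(dface),T
E
python3 - <<'E'
from h import *
np.set_printoptions(precision=4,suppress=True)
# expected face: head x+50, z+14 above underside .128; TCP z .132 at grasp
pos,T=tool_target([.05,0,-.010])
print(pos,T.as_euler("xyz",degrees=True),T.as_matrix()[:,2]); go(pos,T)
E
```

```text
[0.5318 0.1957 0.2387] [-180.      -20.0535   87.    ] [ 0.0179  0.3424 -0.9394]
t 13.7 q [ -0.9   9.8  21.3 101.3   0.   68.6] pos [ 0.5744 -0.0093  0.2842] rpy [179.73   0.11 110.49] F [-0.1 -0.4 -4.1] open 0.0269 grip 70.0
shift now [0.2071 0.0317 0.0453] turn [-3.82 19.82 23.3 ] shift after turn [ 0.1746 -0.0532  0.1122]
```

>>> {"name": "servo_tool", "arguments": {"moves": [[[-0.76, 3.96, 4.66], [0, 0, 0], 15], [[-0.76, 3.96, 4.66], [0, 0, 0], 15], [[-0.76, 3.96, 4.66], [0, 0, 0], 15], [[-0.76, 3.96, 4.66], [0, 0, 0], 15], [[-0.76, 3.96, 4.66], [0, 0, 0], 15], [[0, 0, 0], [0.023, -0.011, 0.022], 15], [[0, 0, 0], [0.023, -0.011, 0.022], 15], [[0, 0, 0], [0.023, -0.011, 0.022], 15], [[0, 0, 0], [0.023, -0.01, 0.023], 15], [[0, 0, 0], [0.023, -0.01, 0.023], 15], [[0, 0, 0], [0, 0, 0], 15], [[0, 0, 0], [0, 0, 0], 15]]}}

```text
time: 14.9
ee_pos: [0.5271, 0.14, 0.2134]
tcp_rot: [-179.5, -20.0, 86.9]
wrist_force: [0.3, -0.7, -3.8]
opening: 0.0267
grasp_force: 70.4
```

Run:
```python
from h import *
np.set_printoptions(precision=4,suppress=True)
o=get_obs(); tcp=o["ee_pos"]; T=Ro.from_euler("xyz",o["tcp_rot"],degrees=True)
for c in("top","scene","wrist"):
    p,d=camera(c); cal=calibration(c)
    if c=="top": cv2.imwrite("pics/held.png",cv2.resize(p[170:310,100:400,::-1],(800,373),interpolation=cv2.INTER_CUBIC))
    for n in("head_face","head","lens","camera"): print(c,n,[(round(r["score"],2),w(r["xyz"],c,cal),T.inv().apply(w(r["xyz"],c,cal)-tcp)) for r in mark_of(n,c)[:4]])
    P=cloud(c,d); L=T.inv().apply((P-tcp).reshape(-1,3)).reshape(P.shape)
    m=(d>0)&(L[...,0]>.013)&(L[...,0]<.065)&(abs(L[...,1])<.03)&(abs(L[...,2]+.01)<.03)
    q=L[m]
    if len(q)>10: print(c,"tool-frame pts",len(q),"min",np.percentile(q,2,axis=0),"max",np.percentile(q,98,axis=0), cv2.minAreaRect((q[:,:2]*1000).astype(np.float32)))
go(*tool_target([.05,0,-.010]))
```

```text
top head_face [(0.96, array([0.53  , 0.1829, 0.2385]), array([ 0.049 ,  0.0005, -0.0089])), (0.9, array([ 0.4056, -0.2406,  0.0172]), array([-0.4303, -0.1005,  0.0531])), (0.88, array([0.8673, 0.0667, 0.0212]), array([-0.1173,  0.3449,  0.1591]))]
top head [(0.86, array([ 0.807 ,  0.0501, -0.0022]), array([-0.1439,  0.2857,  0.1748])), (0.72, array([0.5222, 0.1455, 0.2117]), array([ 0.0044, -0.0052,  0.0034])), (0.7, array([ 0.3377, -0.2253, -0.0049]), array([-0.4269, -0.1689,  0.0785]))]
top lens [(0.57, array([0.537 , 0.3294, 0.3016]), array([ 0.2084, -0.0005, -0.0181]))]
top camera [(0.83, array([ 0.5421,  0.3958, -0.0015]), array([0.1675, 0.0036, 0.2895]))]
top tool-frame pts 341 min [ 0.0136 -0.016  -0.0257] max [0.0523 0.0104 0.0006] ((32.96132278442383, -2.1995668411254883), (39.59181213378906, 28.371273040771484), 0.41042131185531616)
scene head_face [(0.96, array([0.8758, 0.065 , 0.0194]), array([-0.1191,  0.3535,  0.1603])), (0.78, array([0.5292, 0.1846, 0.2398]), array([ 0.0511, -0.0003, -0.0096]))]
scene head [(0.85, array([0.5305, 0.1391, 0.2082]), array([-0.0025,  0.003
[... 865 characters left out ...]
0.1706])), (0.77, array([0.5291, 0.1417, 0.2103]), array([0.0006, 0.0019, 0.0035])), (0.34, array([0.3571, 0.1851, 0.0047]), array([-0.0375, -0.1706,  0.2098]))]
wrist lens []
wrist camera [(0.86, array([ 0.541 ,  0.3905, -0.0016]), array([0.1624, 0.0027, 0.2878]))]
wrist tool-frame pts 8134 min [ 0.0145 -0.0114 -0.0255] max [ 0.0529  0.0144 -0.0045] ((33.11896514892578, 1.6025505065917969), (40.25910568237305, 28.127899169921875), 0.07690314948558807)
t 15.65 q [ 4.6  0.3  1.4 88.7 19.9 98.1] pos [0.5281 0.1396 0.2148] rpy [-179.68  -20.02   86.89] F [ 0.4  0.2 -3.8] open 0.0266 grip 70.4
shift now [ 0.061   0.0007 -0.0032] turn [-0.28  0.04 -0.11] shift after turn [ 0.061   0.0008 -0.0032]
```

View pics/held.png

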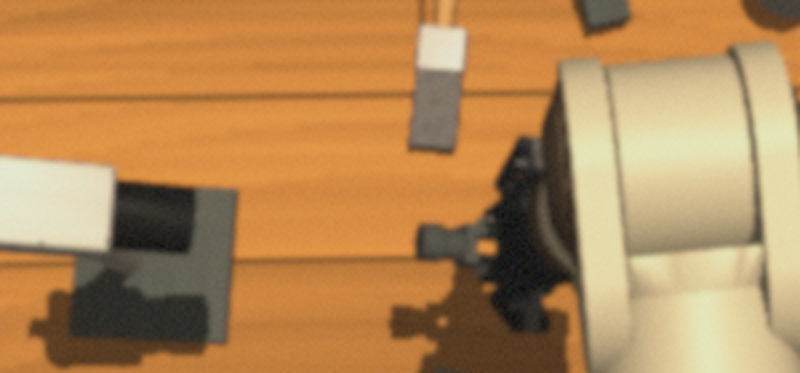

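The top crop shows the head held square with its face at (420,240), pointing at the barrel (190,215). I average a few more measurements of the lens, the housing and the face.

Run:
```python
from h import *
np.set_printoptions(precision=4,suppress=True)
o=get_obs(); tcp=o["ee_pos"]; T=Ro.from_euler("xyz",o["tcp_rot"],degrees=True)
for c in("top","scene"):
    S={"lens":[],"camera":[],"head_face":[]}; hs=[];ft=[]
    for i in range(5):
        p,d=camera(c); P=cloud(c,d); x,y,z=np.moveaxis(P,-1,0); v=p.max(-1)
        m=(np.hypot(x-.541,y-.39)<.13)&(z>.25)&(z<.4)&(v>110); hs.append(cv2.minAreaRect((P[m][:,:2]*1000).astype(np.float32)))
        # housing axis by PCA-free: centre line of barrel+housing
        m2=(abs(x-.541)<.04)&(y>.32)&(y<.46)&(z>.27)&(z<.4)&(d>0)
        q=P[m2]; b=np.digitize(q[:,1],np.arange(.33,.45,.01)); cl=[((np.percentile(q[b==k][:,0],3)+np.percentile(q[b==k][:,0],97))/2,q[b==k][:,1].mean()) for k in range(1,12) if (b==k).sum()>20]
        cl=np.array(cl); f=np.polyfit(cl[:,1],cl[:,0],1); ft.append((f[0],np.polyval(f,.333)))
        for n in S:
            for r in mark_of(n,c):
                X=w(r["xyz"],c); ref=T.apply([.05,0,-.01])+tcp if n=="head_face" else [.54,.36,X[2]]
                if np.linalg.norm(X-ref)<.05: S[n].append(X);break
    for n in S: print(c,n,len(S[n]),np.mean(S[n],0),np.std(S[n],0))
    print("face tool",T.inv().apply(np.mean(S["head_face"],0)-tcp))
    print(c,[round(h[2],1) for h in hs],hs[0],"axis fit yaw",90-np.degrees(np.arctan(np.mean(ft,0)[0])),np.array(ft)[:,1])
print(get_obs()["time"])
```

```text
top lens 5 [0.5352 0.3307 0.2998] [0.0005 0.0008 0.0005]
top camera 4 [0.5418 0.3953 0.0009] [0.001  0.0015 0.0014]
top head_face 5 [0.5316 0.1859 0.2403] [0.0014 0.0012 0.0015]
face tool [ 0.0523  0.001  -0.0082]
top [87.1, 87.2, 87.1, 87.0, 86.9] ((540.6318969726562, 400.22906494140625), (137.40379333496094, 56.20851516723633), 87.06476593017578) axis fit yaw 87.04147965451166 [0.5361 0.5362 0.5362 0.5362 0.536 ]
scene lens 5 [0.537  0.3329 0.2995] [0.001  0.0017 0.0015]
scene camera 5 [ 0.5456  0.3913 -0.0017] [0.0019 0.0021 0.0006]
scene head_face 5 [0.5291 0.1852 0.2405] [0.0007 0.0016 0.0018]
face tool [ 0.0516 -0.0015 -0.0086]
scene [86.5, 85.7, 87.3, 87.0, 87.3] ((543.99560546875, 404.9438781738281), (124.15093231201172, 58.57692337036133), 86.50325775146484) axis fit yaw 89.63700889295153 [0.5479 0.5481 0.5481 0.5475 0.548 ]
17.65
```

```bash
sed -i 's/\[.539,.333,.2995\]/[.5368,.3325,.300]/' h.py; python3 -c "
from h import *
go(*tool_target([.0512,0,-.0095]))"
```

```text
t 17.65 q [ 4.6  0.3  1.4 88.7 19.9 98.1] pos [0.528  0.1396 0.2147] rpy [-179.67  -20.02   86.89] F [ 0.1 -0.6 -4.2] open 0.0264 grip 70.4
shift now [ 0.0594 -0.0015 -0.0045] turn [-0.29  0.04 -0.11] shift after turn [ 0.0594 -0.0014 -0.0044]
```

>>> {"name": "servo_tool", "arguments": {"moves": [[[-0.3, 0, -0.1], [0.005, 0, -0.001], 15], [[0, 0, 0], [0.012, -0.0005, -0.001], 15], [[0, 0, 0], [0.015, -0.0005, -0.001], 15], [[0, 0, 0], [0.015, -0.0005, -0.001], 15], [[0, 0, 0], [0.009, 0, -0.0005], 15], [[0, 0, 0], [0.0035, 0, 0], 15], [[0, 0, 0], [0, 0, 0], 15], [[0, 0, 0], [0, 0, 0], 15], [[0, 0, 0], [0, 0, 0], 15]]}}

```text
time: 18.55
ee_pos: [0.5294, 0.1936, 0.239]
tcp_rot: [-180.0, -20.0, 87.0]
wrist_force: [0.6, 1.1, -3.6]
opening: 0.0267
grasp_force: 70.4
```

Run:
```python
from h import *
np.set_printoptions(precision=4,suppress=True)
v,R=view_frame()
for c in("top","scene"):
    S={"lens":[],"head_face":[]}
    for i in range(4):
        p,d=camera(c)
        for n in S:
            for r in mark_of(n,c):
                X=w(r["xyz"],c)
                if np.linalg.norm(X-(v if n=="head_face" else v+.1*R[:,0]))<.05: S[n].append(X);break
    l,f=[np.mean(S[n],0) for n in S]; print(c,"lens",l,"face",f,"face-view in view axes",R.T@(f-v),"lens-face in view axes",R.T@(l-f),len(S["head_face"]))
    if c=="scene":
        cv2.imwrite("pics/fin.png",cv2.resize(p[190:400,270:510,::-1],(680,595),interpolation=cv2.INTER_CUBIC))
        for n in("lever_knob","tin","whetstone","brush"): print(n,[w(r["xyz"],c) for r in mark_of(n,c)[:1]])
go(*tool_target([.0512,0,-.0095]))
```

```text
top lens [0.5368 0.3294 0.3005] face [0.5322 0.239  0.2647] face-view in view axes [-0.0001 -0.0003 -0.001 ] lens-face in view axes [0.0973 0.0001 0.0026] 4
scene lens [0.537  0.3328 0.299 ] face [0.5313 0.2382 0.2636] face-view in view axes [-0.0013  0.0006 -0.0018] lens-face in view axes [ 0.1013 -0.0008  0.0008] 4
lever_knob [array([ 0.4653, -0.132 ,  0.1529])]
tin [array([ 0.7855, -0.1214,  0.005 ])]
whetstone []
brush [array([0.7415, 0.1786, 0.0026])]
t 19.95 q [ 10.4   0.8   4.6  89.   19.4 104.3] pos [0.5294 0.194  0.2393] rpy [180.   -20.02  86.99] F [ 0.6  0.3 -4.5] open 0.0268 grip 70.4
shift now [-0.0001  0.0001  0.    ] turn [ 0.01  0.03 -0.01] shift after turn [-0.0001  0.0001  0.    ]
```

View pics/fin.png

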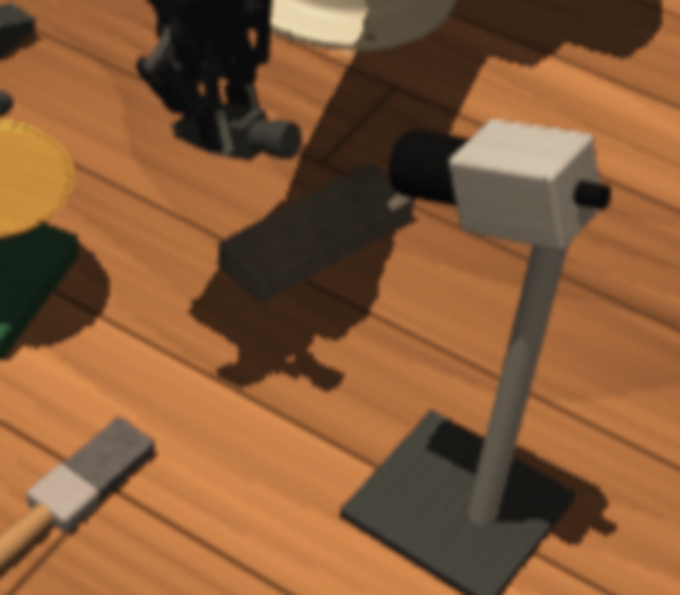

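The crop shows the face at (285,137) in front of the lens at (400,160), on its axis, with the stone and brush undisturbed. The remaining error is about 1 mm, so I trim that, settle and hand in.

>>> {"name": "servo_tool", "arguments": {"moves": [[[0, 0, 0], [0, 0, -0.001], 15], [[0, 0, 0], [0, 0, 0], 15], [[0, 0, 0], [0, 0, 0], 15], [[0, 0, 0], [0, 0, 0], 15], [[0, 0, 0], [0, 0, 0], 15], [[0, 0, 0], [0, 0, 0], 15]]}}

```text
time: 20.55
ee_pos: [0.5294, 0.1937, 0.2402]
tcp_rot: [180.0, -20.0, 87.0]
wrist_force: [0.1, -0.5, -3.5]
opening: 0.0267
grasp_force: 70.4
```

```bash
python3 -c "
from h import *
go(*tool_target([.0512,0,-.0095])); print(job_done())"
```

```text
t 20.55 q [ 10.4   0.8   4.7  89.1  19.4 104.2] pos [0.5294 0.1937 0.2402] rpy [179.99 -20.02  86.99] F [ 0.1 -0.5 -3.5] open 0.0267 grip 70.4
shift now [-0.0001  0.0001  0.001 ] turn [ 0.01  0.04 -0.01] shift after turn [-0.0001  0.0001  0.001 ]
the job is handed in; nothing more can be done
None
```

I handed the job in at 20.6 s: the lever was swung over to its stop (the pan sank) and back to arrest, and the head is held still and square, its face on the camera's line of sight, 100 mm from the lens glass to within about 3 mm as measured.

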